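# Make up two reagent kits for the cytometer

### The job

Make up the two kits for the next runs on the cytometer: the pink tray gets the black-capped bottle, the green-capped vial and the white dropper bottle; the blue tray gets the orange-capped bottle and the yellow-capped vial. Each stands upright on the floor of a well of its tray, the bottle in the wide well and the small ones in a narrow well each, set down rather than dropped. Knock nothing over, and leave the red-capped vial and the white-capped bottle standing where they are.

Things in the scene. Friction and masses are not known exactly. Their poses are not given: they have to be found in the camera images.
- pink_tray: Pink plastic tray, fixed: 188 mm (x, 204 over end lips) by 84 (y) by 18 high; origin mid-underside, z up. Three round empty wells on y=0, 14 mm deep, floors 4 mm above the bench: wide, 64 mm across, at x=-54 mm; narrow, 44 mm across, at x=+10 and +64 mm. A thing held at its centre height goes in with the fingertips just above the tray; fingers closing along tray y clear the next well.
- blue_tray: Blue plastic tray, fixed: 188 mm (x, 204 over end lips) by 84 (y) by 18 high; origin mid-underside, z up. Three round empty wells on y=0, 14 mm deep, floors 4 mm above the bench: wide, 64 mm across, at x=-54 mm; narrow, 44 mm across, at x=+10 and +64 mm. A thing held at its centre height goes in with the fingertips just above the tray; fingers closing along tray y clear the next well.
- black_bottle_center (a point): Wide-mouth off-white plastic bottle, black screw cap: round, 48 mm across up to 54 mm high, then a shoulder and 39 mm cap; 84 mm tall, about 120 g; loose, upright on the bench. Point: its centre, 42 mm up its axis (z). Grip the body at centre height.
- orange_bottle_center (a point): Wide-mouth off-white plastic bottle, orange screw cap: round, 48 mm across up to 54 mm high, then a shoulder and 39 mm cap; 84 mm tall, about 120 g; loose, upright on the bench. Point: its centre, 42 mm up its axis (z). Grip the body at centre height.
- green_vial_center (a point): Small amber glass vial, green screw cap: round, 28 mm across up to 45 mm high, then a shoulder and 25 mm cap; 70 mm tall, about 45 g; loose, upright on the bench. Point: its centre, 35 mm up its axis (z). Grip the amber body at centre height or up to 5 mm above.
- yellow_vial_center (a point): Small amber glass vial, yellow screw cap: round, 28 mm across up to 45 mm high, then a shoulder and 25 mm cap; 70 mm tall, about 45 g; loose, upright on the bench. Point: its centre, 35 mm up its axis (z). Grip the amber body at centre height or up to 5 mm above.
- dropper_center (a point): Slim white plastic dropper bottle, pointed violet cap: round, 28 mm across up to 47 mm high, then a shoulder and the narrow cap (19 mm at its foot); 78 mm tall, about 35 g; loose, upright on the bench. Point: its centre, 39 mm up its axis (z). Grip the white body at centre height or up to 5 mm below.
- red_vial_center (a point): Small amber glass vial, red screw cap: round, 28 mm across up to 45 mm high, then a shoulder and 25 mm cap; 70 mm tall, about 45 g; loose, upright on the bench. Point: its centre, 35 mm up its axis (z). Grip the amber body at centre height or up to 5 mm above. In neither kit: it stays.
- white_bottle_center (a point): Wide-mouth off-white plastic bottle, white screw cap: round, 48 mm across up to 54 mm high, then a shoulder and 39 mm cap; 84 mm tall, about 120 g; loose, upright on the bench. Point: its centre, 42 mm up its axis (z). Grip the body at centre height. In neither kit: it stays. (Among the stock also lie a timer, a dish and a label roll, under 25 mm high, 60 mm or more from each item, centre to centre.)

How it is judged:
By the outcome, as a careful person would: the job done as asked, in the order asked, and still so for the second after the job is handed in, with the robot touching nothing.
It also fails if it takes over 120 s, if anything falls off the work surface, if the arm or the gripper's body presses on something with over 40 N, if the wrist force passes 120 N, or if a joint passes its speed limit or range.

### The arm

A 6-joint arm with a two-finger parallel gripper is mounted at the origin on the work surface. World frame = base frame: x ahead of the robot, y to its left, z up, the work surface at z = 0. Lengths are in mm, angles in rad, forces in N, time in s.
With the tool pointing down it reaches from about 375 to 925 mm from the base axis. Payload 5.7 kg.
Tool frame: the origin (TCP) lies midway between the tips of the shut fingers; the grasp point (between the pads) lies 19 mm behind it; z points along the fingers, y is the line along which they close (so a half turn about z gives the same grasp; the last joint's range is limited). The gripper opens to 85 mm and grips with 20 to 120 N. Pads are 22 mm wide; open, the fingers measure 114 mm over their backs; the gripper's body (76 mm by 85 mm) begins 54 mm behind the grasp point. The pads swing forward as they close: fully open they stand 13 mm farther back than shut.
Start: joints at [-1.373, 0.359, 1.51, -0, 1.272, -0.115], TCP at [184.619, -570.858, 231.267] pointing down, gripper open.
Joint ranges: [-2.97, 2.97], [-1.01, 2.36], [0.21, 2.38], [-0.96, 4.11], [0.2, 2.71], [-2.98, 2.98]. Speed limits (rad/s): [2.39, 2.39, 3.14, 3.14, 3.14, 3.14].

### API

Orientations are given as a unit quaternion [x, y, z, w].
In Python, from cell import manip gives the robot as it stands.
- The arm moves only by the tool move_arm, never from a script. Its argument "steps" is a list of rows, each a list of 3 entries, a list of its own where there are three numbers: the turn, a rotation vector about the tool's x, y, z in rad, then the shift along the tool's x, y, z in mm, then the closure, from -1 (fully open) to 1 (shut). In form: [[[ax, ay, az], [tx, ty, tz], fingers], ...]. A call has exactly 5 rows; each row shifts and turns the commanded pose from where the row before left it, along the tool's axes as they then stand; what a row does not reach is not made up. A row lasts 1/12 s, in which the tool goes at most 41.7 mm and 7.16 degrees, less where a joint would pass 70% of its speed; a pose out of reach is approached as far as the arm can. A call is refused whole if a number of a shift passes 41.7 or a number of a turn 0.125, either way. A call with a gripper value outside its range is refused whole. The fingers move at their own pace and stop on an object; "force" is the grip in N (left out, the last holds). Time passes only in rows, so rows that do not move let the fingers close, or fill a call up. It gives the time, the measured TCP pose, the force, the opening and the grip force at its end, in the units of the state.
- manip.observe(): the state, without advancing time (a new reading comes with each control period).
- manip.snapshot(name): name is "scene" or "side" or "wrist"; returns the picture (400x640x3 uint8, blue, green, red); there is no depth.
- manip.get_calibration(name): a dict with "K" (3x3 intrinsics, pixels), "eye" and "attitude" of the camera in the world. Camera axes: x right, y up, looking along -z (the intrinsics and any distortion apply to the point x, -y, -z); pixel columns grow to the right and rows downward; lengths in mm; the calibration is good to about 2 mm. A picture is of the moment at which its call begins: read the wrist's pose just before it. get_calibration takes no time and is no camera call; for the wrist camera it gives the pose at the moment of the call.
- manip.close_job(): hands the job in; it is judged then, once.
The state is a dict: "time": time; "joint_pos": joint angles; "qd": joint speeds; "tau": joint torques, N m; "ee_pos": TCP position; "orientation": TCP orientation; "ft_force": force on the tool from outside, world axes, zero at the start; "ft_torque": the same for the moment, N m; "width": opening from 0.0 (shut) to 1.0 (fully open); "gripper_force": force on a finger pad.
Only numpy, scipy, OpenCV 4.12 (cv2) and the standard library are available. Lean on these libraries where they do the work, as an engineer would, in place of code of your own. Each camera call takes 0.05 s, during which the arm holds its last target. There are 200 camera calls.

## Working session

There is one attempt and no reset: what is moved stays moved. The work goes in short steps, Python scripts to look and compute and a tool call to move; the robot and the scene stay as the last step left them, time stands still between calls to the robot, and variables do not carry over. Pictures are saved under pics/ and viewed, at most 17 in all, crops included, and the job is handed in when it is done.

Besides the shell and the picture viewer there is one more tool, called after "Call:" as name(argument=value, ...) on one line, values as JSON. move_arm: Moves the arm, as the interface text tells. Its arguments: {"type":"object","properties":{"steps":{"type":"array"},"force":{"type":"number"}},"required":["steps"]}

```bash
ls; mkdir -p pics
python3 - <<'E'
from cell import manip
import cv2,numpy as np
np.set_printoptions(precision=4,suppress=True)
print(manip.observe())
for n in ("scene","side","wrist"):
    print(n,manip.get_calibration(n)); cv2.imwrite(f"pics/{n}0.png",manip.snapshot(n))
E
```

```text
pics
{'time': 0.0, 'joint_pos': array([-1.3731,  0.3595,  1.5115,  0.    ,  1.2725, -0.1151]), 'qd': array([-0.0008,  0.0002,  0.0003,  0.0008,  0.0005,  0.0008]), 'tau': array([  0.003 , -52.7615, -27.8621,   0.0004,   0.0134,  -0.    ]), 'ee_pos': array([ 184.497 , -570.2061,  230.4347]), 'orientation': array([ 0.9878,  0.1558, -0.    , -0.0009]), 'ft_force': array([-0.3431, -0.7816, -0.1305]), 'ft_torque': array([0.0219, 0.0159, 0.0498]), 'gripper_force': 0.0, 'width': 0.9996959171016917}
scene {'K': array([[417.598 ,   0.    , 310.716 ],
       [  0.    , 417.598 , 197.3736],
       [  0.    ,   0.    ,   1.    ]]), 'eye': array([ 942.1205, -519.1133,  723.6207]), 'attitude': array([0.355 , 0.1263, 0.2848, 0.8814])}
side {'K': array([[373.3734,   0.    , 320.5776],
       [  0.    , 373.3734, 195.8514],
       [  0.    ,   0.    ,   1.    ]]), 'eye': array([266.692 , 888.8587, 587.3749]), 'attitude': array([-0.0818,  0.4964,  0.8548, -0.1274])}
wrist {'K': array([[339.6317,   0.    , 317.1184],
       [  0.    , 339.6317, 193.8893],
       [  0.    ,   0.    ,   1.    ]]), 'eye': array([ 257.8032, -545.9938,  373.4035]), 'attitude': array([-0.1233,  0.091 , -0.5813,  0.7991])}
```

View pics/scene0.png

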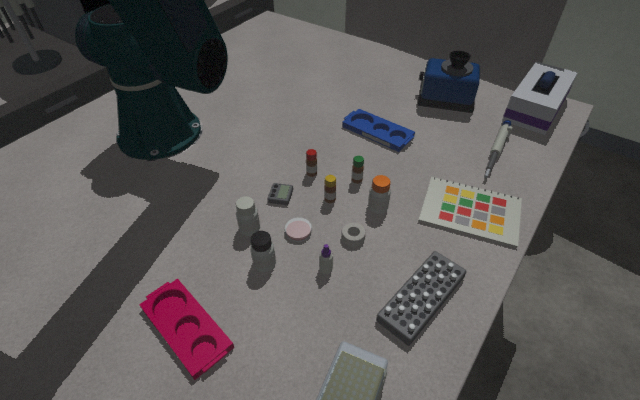

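View pics/side0.png

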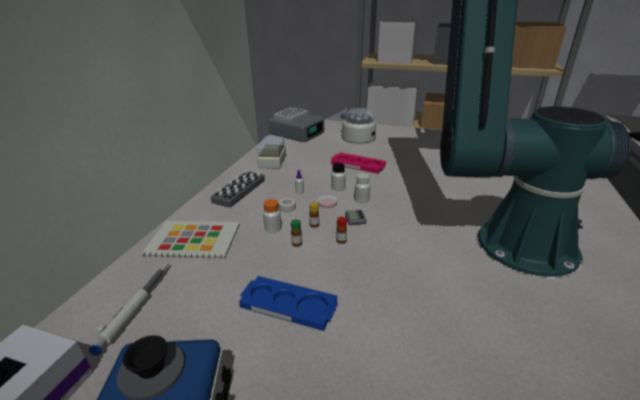

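View pics/wrist0.png

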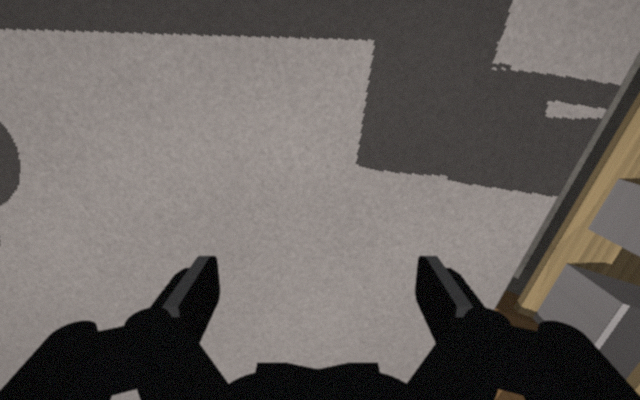

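Scene picture: black cap (261,241), white cap (246,204), dropper (326,250), orange (381,184), yellow (330,181), green (358,161), red (312,155), pink tray (186,327), blue tray (378,130). Side picture: orange (271,206), green (296,226), yellow (314,208), red (341,222), black (338,168), white (363,180), dropper tip (298,175), trays at (358,163) and (288,302). The wrist view shows only bare bench.

```bash
cat > h.py <<'E'
from cell import manip
import cv2,numpy as np
from scipy.spatial.transform import Rotation as R
np.set_printoptions(precision=1,suppress=True)
def rays(c,px):
    px=np.atleast_2d(np.asarray(px,float)); d=np.c_[px,np.ones(len(px))]@np.linalg.inv(c["K"]).T
    d=d*[1,-1,-1]; d=R.from_quat(c["attitude"]).apply(d)
    return d/np.linalg.norm(d,axis=1,keepdims=True)
def onplane(c,px,z):
    d=rays(c,px); return c["eye"]+d*((z-c["eye"][2])/d[:,2])[:,None]
def tri(c1,p1,c2,p2):
    A=0;b=0;l=[]
    for c,p in((c1,p1),(c2,p2)):
        d=rays(c,p)[0];P=np.eye(3)-np.outer(d,d);A=A+P;b=b+P@c["eye"];l.append((P,c["eye"]))
    x=np.linalg.solve(A,b); return x,max(np.linalg.norm(P@(x-e)) for P,e in l)
HUE={"red":(0,5),"orange":(6,16),"yellow":(20,32),"green":(50,80),"violet":(125,150),"pink":(160,177),"blue":(108,122)}
def mask(im,col,smin=120,vmin=50):
    h=cv2.cvtColor(im,cv2.COLOR_BGR2HSV); lo,hi=HUE[col]
    return cv2.inRange(h,(lo,smin,vmin),(hi,255,255))
def blobs(m,amin=15):
    n,l,s,c=cv2.connectedComponentsWithStats(m)
    return [(c[i].round(1),s[i]) for i in range(1,n) if s[i][4]>=amin]
E
python3 - <<'E'
from h import *
for n in("scene","side"):
    im=cv2.imread(f"pics/{n}0.png")
    for k in HUE:
        print(n,k,[(tuple(c),tuple(map(int,s))) for c,s in blobs(mask(im,k,100 if k!="violet" else 60,40),15)])
    hs=cv2.cvtColor(im,cv2.COLOR_BGR2HSV)
    for p in ((312,154),(326,251),(261,240),(246,204)) if n=="scene" else ((341,221),(298,174),(338,167),(363,179)): print(p,hs[p[1],p[0]])
E
```

```text
scene red [((np.float64(311.0), np.float64(154.0)), (306, 149, 11, 12, 90)), ((np.float64(499.0), np.float64(201.4)), (493, 197, 13, 10, 86)), ((np.float64(481.4), np.float64(206.2)), (475, 202, 14, 10, 90)), ((np.float64(463.9), np.float64(211.1)), (457, 207, 14, 10, 96)), ((np.float64(445.6), np.float64(215.9)), (439, 211, 14, 11, 95))]
scene orange [((np.float64(313.0), np.float64(161.2)), (309, 159, 8, 6, 21)), ((np.float64(358.6), np.float64(168.5)), (353, 166, 10, 6, 21)), ((np.float64(380.7), np.float64(183.6)), (372, 175, 18, 18, 269)), ((np.float64(330.5), np.float64(187.8)), (326, 185, 10, 6, 26))]
scene yellow [((np.float64(330.0), np.float64(180.4)), (325, 175, 11, 12, 114)), ((np.float64(467.3), np.float64(193.7)), (461, 190, 13, 9, 84)), ((np.float64(449.9), np.float64(198.2)), (444, 194, 13, 9, 83)), ((np.float64(495.5), np.float64(229.0)), (489, 224, 14, 11, 111))]
scene green [((np.float64(358.3), np.float64(158.5)), (354, 156, 10, 6, 50)), ((np.float64(483.1), np.float64(197.3)), (477, 194, 13, 8, 73)), ((np.float64(465.7), np.float64(202.1)), (460, 198, 13, 9, 76))
[... 2616 characters left out ...]
at64(240.3)), (191, 239, 11, 4, 35)), ((np.float64(178.1), np.float64(246.5)), (173, 245, 11, 4, 39))]
side violet [((np.float64(298.5), np.float64(174.4)), (296, 170, 6, 9, 31)), ((np.float64(68.9), np.float64(380.6)), (43, 357, 48, 43, 624))]
side pink [((np.float64(359.0), np.float64(161.8)), (331, 152, 55, 22, 631))]
side blue [((np.float64(290.1), np.float64(301.3)), (240, 276, 98, 54, 3024)), ((np.float64(192.3), np.float64(374.0)), (149, 340, 71, 60, 1376)), ((np.float64(94.9), np.float64(350.0)), (89, 345, 13, 11, 103)), ((np.float64(114.3), np.float64(378.9)), (97, 345, 33, 55, 352))]
(341, 221) [  1 211 115]
(298, 174) [136 167  87]
(338, 167) [120  32  16]
(363, 179) [ 45  13 118]
```

Run:
```python
from h import *
A=manip.get_calibration("scene");B=manip.get_calibration("side")
P={"red":((311,154),(341.4,221.4)),"orange":((380.7,183.6),(270.7,205.2)),"yellow":((330,180.4),(313.7,206.6)),"green":((358.2,160.5),(295.5,224.4)),
"dropper":((325.8,250.8),(298.5,174.4)),"black":((261,241),(338,168)),"white":((246,204),(363,180))}
X={}
for k,(a,b) in P.items():
    X[k],e=tri(A,a,B,b);print(k,X[k],"res",round(e,1))
for col,s in(("pink","scene"),("pink","side"),("blue","scene"),("blue","side")):
    im=cv2.imread(f"pics/{s}0.png");c={"scene":A,"side":B}[s]
    m=mask(im,col,100,40);n,l,st,ce=cv2.connectedComponentsWithStats(m)
    i=1+[k for k in range(n-1)][int(np.argmin(np.linalg.norm(ce[1:]-{"pinkscene":(186,327),"pinkside":(359,162),"bluescene":(378,128),"blueside":(290,301)}[col+s],axis=1)))]
    ys,xs=np.nonzero(l==i); w=onplane(c,np.c_[xs,ys],18)[:,:2].astype(np.float32)
    r=cv2.minAreaRect(w);print(col,s,np.array(r[0]),np.array(r[1]),r[2])
ks=list(X)
for k in ks: print(k,{j:int(np.hypot(*(X[k]-X[j])[:2])) for j in ks if j!=k and np.hypot(*(X[k]-X[j])[:2])<150})
```

```text
red [460.5 115.5  59.8] res 0.2
orange [658.2 110.2  71.8] res 0.1
yellow [551.8  64.9  58.9] res 0.1
green [568.4 161.2  59.7] res 0.0
dropper [ 659.8 -107.3   60.3] res 0.0
black [ 545.6 -168.1   70. ] res 0.5
white [ 451.4 -109.4   68.8] res 0.6
pink scene [ 523.9 -367.1] [ 84.9 204.6] 79.76080322265625
pink side [ 522.1 -344.1] [115.3 203.7] 79.71685028076172
blue scene [512.3 351. ] [102.1 200.6] 87.58029174804688
blue side [509.6 371.9] [ 95.5 201.6] 87.4171371459961
red {'yellow': 104, 'green': 117}
orange {'yellow': 115, 'green': 103}
yellow {'red': 104, 'orange': 115, 'green': 97}
green {'red': 117, 'orange': 103, 'yellow': 97}
dropper {'black': 129}
black {'dropper': 129, 'white': 111}
white {'black': 111}
```

Run:
```python
import cv2,numpy as np
a=cv2.imread("pics/scene0.png");b=cv2.imread("pics/side0.png")
A=cv2.resize(a[270:385,130:245],(400,400));B=cv2.resize(b[265:335,230:345],(400,243));C=cv2.resize(a[100:160,335:420],(400,282));D=cv2.resize(b[145:180,320:395],(400,187))
o=np.zeros((600,800,3),np.uint8);o[:400,:400]=A;o[:243,400:]=B;o[243:525,400:]=C;o[400:587,:400]=D
cv2.imwrite("pics/trays.png",cv2.convertScaleAbs(o,alpha=1.5))
```

```text
(no output)
```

View pics/trays.png

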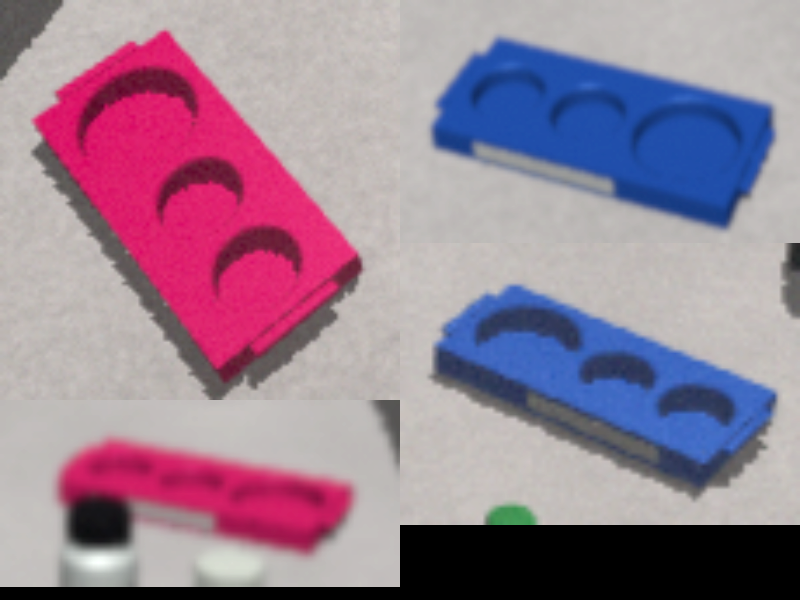

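The tray crops show the wide well towards the robot base (low x) in both trays, with the two narrow wells further out. I'll turn the tool in line with the pink tray and go to a look-out over it and the black bottle.

Call:
move_arm(steps=[[[0,0,0.098],[0,0,0],-1],[[0,0,0.098],[0,0,0],-1],[[0,0,0.098],[0,0,0],-1],[[0,0,0.098],[0,0,0],-1],[[0,0,0.098],[0,0,0],-1]], force=40)

```text
time: 0.57
ee_pos: [184.6, -570.5, 230.9]
orientation: [0.996, -0.091, -0.0, -0.0]
ft_force: [0.5, -0.7, -0.4]
width: 0.998
gripper_force: 0.0
```

Call:
move_arm(steps=[[[0,0,0],[16,-23,0],-1],[[0,0,0],[16,-23,0],-1],[[0,0,0],[16,-23,0],-1],[[0,0,0],[16,-23,0],-1],[[0,0,0],[16,-23,0],-1]])

```text
time: 0.98
ee_pos: [284.2, -470.6, 231.0]
orientation: [0.996, -0.089, -0.0, -0.0]
ft_force: [0.3, 0.3, 0.4]
width: 1.004
gripper_force: 0.0
```

Run:
```python
from h import *
import pickle
c=manip.get_calibration("wrist");im=manip.snapshot("wrist");s=manip.observe()
cv2.imwrite("pics/w1.png",im);pickle.dump(c,open("w1.pkl","wb"));print(s["ee_pos"],s["orientation"]*1000,c["eye"])
```

```text
[ 287.2 -466.4  230.8] [996.1 -88.    0.8  -2.4] [ 360.  -483.8  373.8]
```

Call:
move_arm(steps=[[[0,0,0],[16,-23,0],-1],[[0,0,0],[16,-23,0],-1],[[0,0,0],[16,-23,0],-1],[[0,0,0],[16,-23,0],-1],[[0,0,0],[16,-23,0],-1]])

```text
time: 1.45
ee_pos: [383.2, -371.6, 231.1]
orientation: [0.996, -0.089, -0.0, -0.0]
ft_force: [0.3, 0.2, -1.5]
width: 0.999
gripper_force: 0.0
```

Call:
move_arm(steps=[[[0,0,0],[16,-23,0],-1],[[0,0,0],[16,-23,0],-1],[[0,0,0],[16,-23,0],-1],[[0,0,0],[16,-23,0],-1],[[0,0,0],[0,0,0],-1]])

```text
time: 1.87
ee_pos: [464.6, -290.2, 231.1]
orientation: [0.996, -0.087, 0.001, -0.001]
ft_force: [-0.0, -0.1, 0.2]
width: 1.001
gripper_force: 0.0
```

Run:
```python
from h import *
import pickle
c=manip.get_calibration("wrist");im=manip.snapshot("wrist");s=manip.observe()
cv2.imwrite("pics/w2.png",im);pickle.dump(c,open("w2.pkl","wb"));print(s["ee_pos"],s["orientation"]*1000,c["eye"])
```

```text
[ 463.1 -291.7  231. ] [996.2 -86.8  -0.   -0.4] [ 540.2 -303.3  374.1]
```

View pics/w2.png

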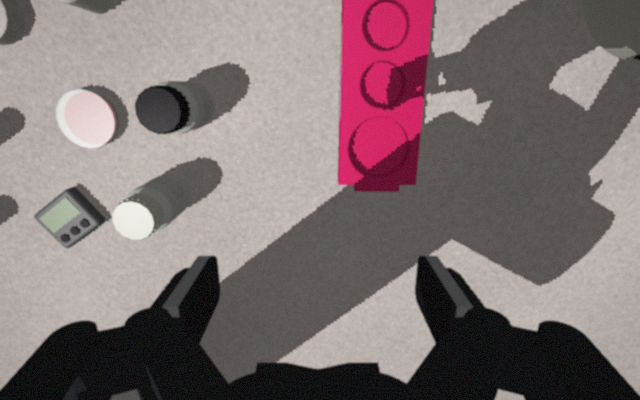

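Wrist picture: black cap top (162,109), white cap (133,220), pink tray wells at (379,147) wide, (382,85) and (386,25) narrow.

Run:
```python
from h import *
import pickle
c=pickle.load(open("w2.pkl","rb"));A=manip.get_calibration("scene")
for n,p,z,q in(("wide",(379,147),18,(169.7,304.5)),("n1",(382,85),18,(187.5,327.5)),("n2",(386,25),18,(203.9,347)),("black",(162,109),84,(261,236)),("white",(133,220),84,(246,200))):
    print(n,onplane(c,p,z)[0],*tri(c,p,A,q))
im=cv2.imread("pics/w2.png");m=mask(im,"pink",100,30)
for r in (40,85,120,150,175): x=np.nonzero(m[r])[0];w=onplane(c,[(x[0],r),(x[-1],r)],18);print(r,x[0],x[-1],w[:,:2].ravel())
g=cv2.cvtColor(im,cv2.COLOR_BGR2HSV)[...,2]
cv2.imwrite("pics/w2c.png",cv2.resize(cv2.convertScaleAbs(im[0:200,320:460],alpha=1.4),None,fx=3,fy=3,interpolation=cv2.INTER_CUBIC))
```

```text
wide [ 468.9 -355.9   18. ] [ 468.2 -356.3   12.4] 0.5704274735111097
n1 [ 530.3 -366.3   18. ] [ 530.2 -367.7    8.8] 0.2973063327913891
n2 [ 583.6 -376.3   18. ] [ 584.4 -377.    13. ] 0.4492299275781719
black [ 544.9 -172.4   84. ] [ 545.3 -169.1   83.5] 2.7956445055441996
white [ 454.2 -115.3   84. ] [ 453.  -111.    81.3] 2.1520398648691863
40 342 429 [ 577.9 -333.2  563.4 -415.5]
85 341 424 [ 537.4 -326.   523.  -407.5]
120 340 422 [ 503.6 -319.7  489.  -402.8]
150 339 418 [ 473.1 -313.9  458.7 -396.1]
175 338 415 [ 446.4 -308.7  432.  -390.6]
```

View pics/w2c.png

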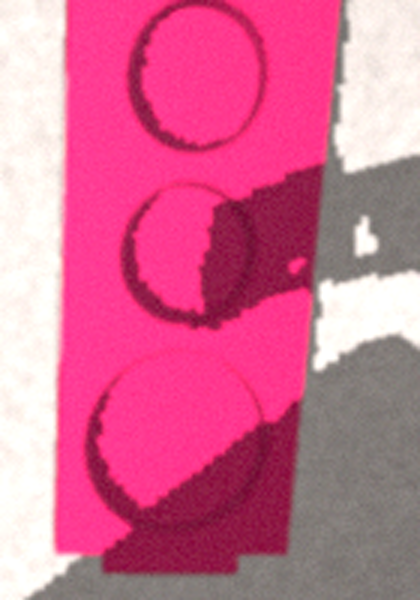

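Wide (379,147), n1 (383,85) and n2 (386,25) are confirmed by the rims in the crop. Now the black bottle.

Call:
move_arm(steps=[[[0,0,0],[15,-33,20],-1],[[0,0,0],[15,-33,20],-1],[[0,0,0],[15,-33,20],-1],[[0,0,0],[14,-34,20],-1],[[0,0,0],[0,0,20],-1]])

```text
time: 2.33
ee_pos: [545.8, -169.2, 130.6]
orientation: [0.996, -0.087, 0.001, -0.001]
ft_force: [0.2, 0.3, 0.5]
width: 1.002
gripper_force: 0.0
```

```bash
cat >> h.py <<'E'
def to(x,y,z):
    s=manip.observe();r=R.from_quat(s["orientation"]);print("at",s["ee_pos"],"yaw",round(r.as_euler("zyx")[0],3),"tool shift",r.inv().apply(np.array([x,y,z])-s["ee_pos"]),"F",s["ft_force"],"w",round(s["width"],2),s["gripper_force"])
def look(name):
    c=manip.get_calibration("wrist");im=manip.snapshot("wrist");cv2.imwrite(f"pics/{name}.png",im);return c,im
E
python3 -c "
from h import *
to(545,-170.5,17);c,im=look('w3');print(c['eye'])"
```

```text
at [ 545.8 -169.2  130.6] yaw 0.175 tool shift [ -0.8   1.6 113.6] F [0.2 0.3 0.5] w 1.0 0.0
[ 621.3 -182.3  273.6]
```

View pics/w3.png

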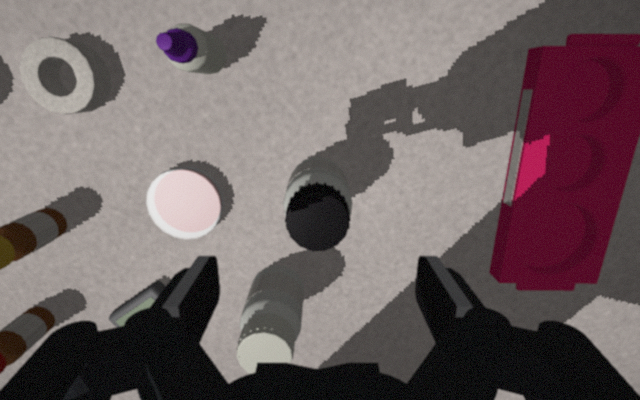

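Black cap is at (318,215), centred between the fingers (columns 217 and 418); dropper cap at (178,44).

```bash
python3 -c "
from h import *
c=manip.get_calibration('wrist');print(onplane(c,(318,216),84), onplane(c,(165,43),78))"
```

```text
[[ 545.9 -170.8   84. ]] [[ 651.9 -109.    78. ]]
```

Call:
move_arm(steps=[[[0,0,0],[0,1.5,26],-1],[[0,0,0],[0,0,26],-1],[[0,0,0],[0,0,26],-1],[[0,0,0],[0,0,22],-1],[[0,0,0],[0,0,13],-1]])

```text
time: 2.8
ee_pos: [541.0, -175.6, 16.5]
orientation: [0.996, -0.089, -0.002, -0.0]
ft_force: [0.8, 0.3, 0.3]
width: 1.001
gripper_force: 0.0
```

Call:
move_arm(steps=[[[0,0,0],[0,0,0],1],[[0,0,0],[0,0,0],1],[[0,0,0],[0,0,0],1],[[0,0,0],[0,0,0],1],[[0,0,0],[0,0,0],1]], force=40)

```text
time: 3.22
ee_pos: [543.9, -175.4, 19.9]
orientation: [0.996, -0.088, 0.001, 0.001]
ft_force: [-0.6, -0.8, 4.1]
width: 0.552
gripper_force: 41.6
```

Call:
move_arm(steps=[[[0,0,0],[0,0,0],1],[[0,0,0],[0,0,0],1],[[0,0,0],[0,0,0],1],[[0,0,0],[0,0,0],1],[[0,0,0],[0,0,0],1]])

```text
time: 3.63
ee_pos: [544.0, -175.4, 19.9]
orientation: [0.996, -0.088, 0.001, 0.001]
ft_force: [-2.2, -2.2, 7.9]
width: 0.554
gripper_force: 41.8
```

Call:
move_arm(steps=[[[0,0,0],[0,0,-10],1],[[0,0,0],[0,0,-25],1],[[0,0,0],[0,0,-30],1],[[0,0,0],[0,0,-30],1],[[0,0,0],[0,0,-15],1]])

```text
time: 4.05
ee_pos: [544.6, -175.0, 132.5]
orientation: [0.996, -0.088, 0.002, 0.001]
ft_force: [0.9, 0.3, -0.9]
width: 0.554
gripper_force: 41.6
```

```bash
python3 -c "
from h import *
to(470,-357,110)"
```

```text
at [ 544.6 -175.   132.5] yaw 0.177 tool shift [-41.5 192.3  22.5] F [ 0.9  0.3 -0.9] w 0.55 41.62139816209674
```

Call:
move_arm(steps=[[[0,0,0],[-7,30,0],1],[[0,0,0],[-7,34,0],1],[[0,0,0],[-7,34,0],1],[[0,0,0],[-7,34,4],1],[[0,0,0],[-7,30,4],1]])

```text
time: 4.47
ee_pos: [479.6, -329.6, 121.6]
orientation: [0.996, -0.088, 0.001, 0.001]
ft_force: [1.0, 1.1, -1.6]
width: 0.551
gripper_force: 41.6
```

Call:
move_arm(steps=[[[0,0,0],[-4,20,6],1],[[0,0,0],[-2.5,10,6],1],[[0,0,0],[0,0,2],1],[[0,0,0],[0,0,0],1],[[0,0,0],[0,0,0],1]])

```text
time: 4.88
ee_pos: [468.5, -354.5, 106.3]
orientation: [0.996, -0.088, -0.0, -0.001]
ft_force: [0.2, -0.3, -1.9]
width: 0.55
gripper_force: 41.6
```

```bash
python3 -c "
from h import *
to(470,-357,24);look('w4')"
```

```text
at [ 468.5 -354.5  106.3] yaw 0.177 tool shift [ 1.9  2.3 82.3] F [ 0.2 -0.3 -1.9] w 0.55 41.6284991428256
```

View pics/w4.png

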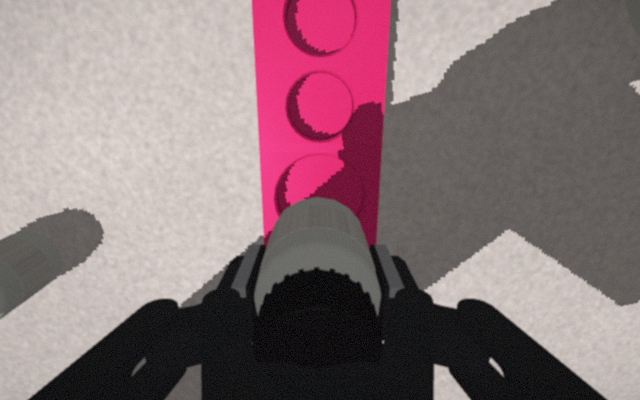

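The black bottle hangs upright; narrow wells at (321,106) and (320,19), wide well column about 319.

```bash
python3 -c "
from h import *
c=manip.get_calibration('wrist');print(onplane(c,[(321,106),(320,19),(319,196)],18))"
```

```text
[[ 531.6 -367.6   18. ]
 [ 582.8 -375.9   18. ]
 [ 470.3 -355.5   18. ]]
```

Call:
move_arm(steps=[[[0,0,0],[1,1.5,15],1],[[0,0,0],[0,0,20],1],[[0,0,0],[0,0,20],1],[[0,0,0],[0,0,15],1],[[0,0,0],[0,0,7],1]])

```text
time: 5.35
ee_pos: [468.9, -355.6, 27.8]
orientation: [0.996, -0.088, -0.001, -0.001]
ft_force: [-0.1, 0.7, -1.7]
width: 0.554
gripper_force: 41.6
```

Call:
move_arm(steps=[[[0,0,0],[0,0,1],1],[[0,0,0],[0,0,1],1],[[0,0,0],[0,0,0.5],1],[[0,0,0],[0,0,0],1],[[0,0,0],[0,0,0],1]])

```text
time: 5.77
ee_pos: [469.7, -358.2, 27.8]
orientation: [0.996, -0.088, 0.001, 0.0]
ft_force: [0.3, 0.5, -1.0]
width: 0.554
gripper_force: 41.6
```

Call:
move_arm(steps=[[[0,0,0],[0,0,1],1],[[0,0,0],[0,0,0.5],1],[[0,0,0],[0,0,0],1],[[0,0,0],[0,0,0],1],[[0,0,0],[0,0,0],1]])

```text
time: 6.18
ee_pos: [469.0, -357.8, 25.4]
orientation: [0.996, -0.089, -0.0, -0.0]
ft_force: [0.4, -0.8, -1.3]
width: 0.551
gripper_force: 41.6
```

```bash
python3 -c "
from h import *
to(470,-357,24)
from time import sleep
for i in range(4): manip.snapshot('wrist'); to(470,-357,24)"
```

```text
at [ 469.  -357.8   25.4] yaw 0.177 tool shift [ 0.8 -1.   1.4] F [ 0.4 -0.8 -1.3] w 0.55 41.634866930544376
at [ 469.  -357.8   25.4] yaw 0.177 tool shift [ 0.8 -1.   1.4] F [-0.4  0.1 -0.9] w 0.55 41.634683003649116
at [ 469.  -357.8   25.4] yaw 0.177 tool shift [ 0.8 -1.   1.4] F [ 0.1 -0.3 -0.8] w 0.55 41.634570294991136
at [ 469.  -357.8   25.4] yaw 0.177 tool shift [ 0.8 -1.   1.4] F [-0.  -0.  -0.9] w 0.55 41.63463855162263
at [ 469.  -357.8   25.3] yaw 0.177 tool shift [ 0.8 -1.   1.3] F [-0.4 -0.3 -1.3] w 0.55 41.63547556847334
```

Call:
move_arm(steps=[[[0,0,0],[0,0,1],1],[[0,0,0],[0,0,0],1],[[0,0,0],[0,0,0],1],[[0,0,0],[0,0,0],1],[[0,0,0],[0,0,0],1]])

```text
time: 6.8
ee_pos: [469.0, -357.8, 24.4]
orientation: [0.996, -0.088, -0.0, -0.0]
ft_force: [-0.8, -0.1, -2.7]
width: 0.551
gripper_force: 41.6
```

Call:
move_arm(steps=[[[0,0,0],[0,0,1],1],[[0,0,0],[0,0,0],1],[[0,0,0],[0,0,0],1],[[0,0,0],[0,0,0],1],[[0,0,0],[0,0,0],1]])

```text
time: 7.22
ee_pos: [469.1, -357.9, 23.9]
orientation: [0.996, -0.088, 0.0, 0.0]
ft_force: [-2.0, 0.0, 5.2]
width: 0.547
gripper_force: 42.1
```

Contact felt (+5 N). Release and rise.

Call:
move_arm(steps=[[[0,0,0],[0,0,0],-0.3],[[0,0,0],[0,0,0],-1],[[0,0,0],[0,0,0],-1],[[0,0,0],[0,0,0],-1],[[0,0,0],[0,0,0],-1]])

```text
time: 7.63
ee_pos: [469.1, -357.8, 23.3]
orientation: [0.996, -0.088, -0.0, -0.0]
ft_force: [-0.5, 0.1, -0.7]
width: 0.999
gripper_force: 0.0
```

Call:
move_arm(steps=[[[0,0,0],[0,0,-8],-1],[[0,0,0],[0,0,-25],-1],[[0,0,0],[0,0,-30],-1],[[0,0,0],[0,0,-35],-1],[[0,0,0],[0,0,-20],-1]])

```text
time: 8.05
ee_pos: [470.1, -358.7, 145.2]
orientation: [0.996, -0.088, 0.001, 0.001]
ft_force: [-0.0, -0.3, 0.1]
width: 1.002
gripper_force: 0.0
```

```bash
python3 -c "
from h import *
to(530,130,150);cv2.imwrite('pics/s5.png',manip.snapshot('scene')[270:390,130:330])"
```

```text
at [ 470.1 -358.7  145.2] yaw 0.177 tool shift [ -27.1 -491.6   -5.9] F [-0.  -0.3  0.1] w 1.0 0.0
```

View pics/s5.png

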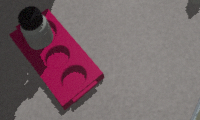

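The black-capped bottle stands upright in the wide well (crop pixel (33,25)). On to the green vial.

Call:
move_arm(steps=[[[0,0,0],[0,-30,0],-1],[[0,0,0],[0,-35,0],-1],[[0,0,0],[0,-35,0],-1],[[0,0,0],[0,-35,0],-1],[[0,0,0],[0,-35,0],-1]])

```text
time: 8.52
ee_pos: [498.9, -189.0, 141.8]
orientation: [0.996, -0.089, 0.0, -0.0]
ft_force: [0.2, 1.1, 0.4]
width: 1.0
gripper_force: 0.0
```

Call:
move_arm(steps=[[[0,0,0],[0,-35,0],-1],[[0,0,0],[0,-35,0],-1],[[0,0,0],[0,-35,0],-1],[[0,0,0],[0,-35,0],-1],[[0,0,0],[0,-35,0],-1]])

```text
time: 8.93
ee_pos: [529.8, -16.5, 141.8]
orientation: [0.996, -0.089, 0.0, -0.0]
ft_force: [0.3, 0.3, -0.5]
width: 1.005
gripper_force: 0.0
```

Call:
move_arm(steps=[[[0,0,0],[0,-35,0],-1],[[0,0,0],[0,-35,0],-1],[[0,0,0],[0,-35,0],-1],[[0,0,0],[0,-35,0],-1],[[0,0,0],[0,-33,0],-1]])

```text
time: 9.35
ee_pos: [560.4, 154.1, 141.8]
orientation: [0.996, -0.088, 0.0, -0.0]
ft_force: [0.7, 0.2, 0.4]
width: 1.0
gripper_force: 0.0
```

Call:
move_arm(steps=[[[0,0,0],[1,-5,0],-1],[[0,0,0],[1,0,0],-1],[[0,0,0],[0,0,0],-1],[[0,0,0],[0,0,0],-1],[[0,0,0],[0,0,0],-1]])

```text
time: 9.77
ee_pos: [562.9, 155.2, 141.4]
orientation: [0.996, -0.089, -0.0, 0.0]
ft_force: [-0.4, 0.2, -0.1]
width: 1.0
gripper_force: 0.0
```

```bash
cat >> h.py <<'E'
def caps(c,im,cols):
    for k,z in cols:
        for p,s in blobs(mask(im,k,80,35),150): print(k,p,s[:5],onplane(c,p,z)[0][:2])
E
python3 -c "
from h import *
to(568,161,17);c,im=look('w5');caps(c,im,[('green',65),('orange',78),('yellow',65),('red',65)])"
```

```text
at [562.9 155.2 141.4] yaw 0.179 tool shift [  4.1  -6.7 124.4] F [-0.4  0.2 -0.1] w 1.0 0.0
green [309.3 196.7] [ 291  176   37   41 1165] [568.9 160.1]
orange [367.4  39.2] [ 331    0   74   80 4568] [658.  110.2]
orange [310.5 174.9] [293 169  35  16 203] [587.  155.6]
orange [430.8 179.8] [420 168  34  35 366] [570.5  81.8]
orange [384.2 293.3] [370 283  34  29 454] [493.5 120.4]
yellow [450.1 195.8] [ 428  175   45   42 1400] [552.6  65.9]
red [392.4 317.9] [ 375  297   36   40 1023] [461.5 115.5]
```

View pics/w5.png

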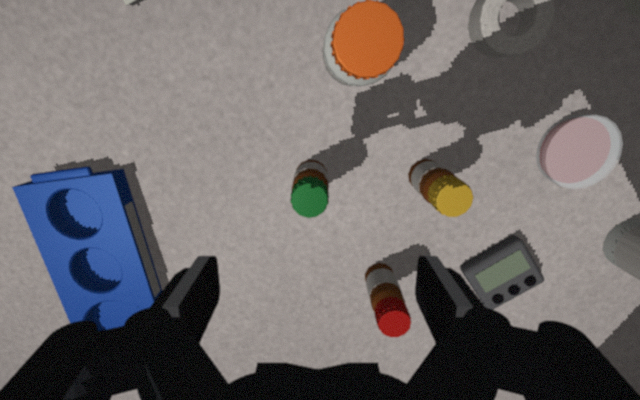

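Green cap is at (309,197) and the sizes of the others agree with the first estimate to about 1 mm; blue wells at (75,213) and (96,270).

Call:
move_arm(steps=[[[0,0,0],[5,-6,25],-1],[[0,0,0],[0,0,35],-1],[[0,0,0],[0,0,30],-1],[[0,0,0],[0,0,22],-1],[[0,0,0],[0,0,13],-1]])

```text
time: 10.23
ee_pos: [567.3, 160.2, 13.8]
orientation: [0.996, -0.089, -0.002, 0.001]
ft_force: [0.1, -0.9, -0.1]
width: 0.998
gripper_force: 0.0
```

Call:
move_arm(steps=[[[0,0,0],[0,0,0],1],[[0,0,0],[0,0,0],1],[[0,0,0],[0,0,0],1],[[0,0,0],[0,0,0],1],[[0,0,0],[0,0,0],1]], force=35)

```text
time: 10.65
ee_pos: [570.3, 161.7, 17.9]
orientation: [0.996, -0.089, 0.001, -0.0]
ft_force: [-0.7, -0.8, 8.6]
width: 0.316
gripper_force: 34.4
```

Call:
move_arm(steps=[[[0,0,0],[0,0,0],1],[[0,0,0],[0,0,0],1],[[0,0,0],[0,0,0],1],[[0,0,0],[0,0,0],1],[[0,0,0],[0,0,0],1]])

```text
time: 11.07
ee_pos: [570.3, 161.7, 17.9]
orientation: [0.996, -0.088, 0.001, -0.0]
ft_force: [-0.0, -1.4, 6.5]
width: 0.31
gripper_force: 34.5
```

Call:
move_arm(steps=[[[0,0,0],[0,0,-10],1],[[0,0,0],[0,0,-25],1],[[0,0,0],[0,0,-35],1],[[0,0,0],[0,0,-35],1],[[0,0,0],[0,0,-25],1]])

```text
time: 11.48
ee_pos: [570.0, 162.0, 150.1]
orientation: [0.996, -0.088, 0.001, -0.0]
ft_force: [0.8, 0.5, 0.9]
width: 0.313
gripper_force: 34.6
```

```bash
python3 -c "
from h import *
to(531.5,-367.5,130)"
```

```text
at [570.  162.  150.1] yaw 0.177 tool shift [ 55.3 528.   19.6] F [0.8 0.5 0.9] w 0.31 34.58344457176281
```

Call:
move_arm(steps=[[[0,0,0],[7,28,0],1],[[0,0,0],[7,33,0],1],[[0,0,0],[7,33,0],1],[[0,0,0],[7,33,0],1],[[0,0,0],[7,33,0],1]])

```text
time: 11.9
ee_pos: [575.2, -3.2, 147.5]
orientation: [0.996, -0.088, 0.0, -0.0]
ft_force: [1.3, -0.6, -1.1]
width: 0.311
gripper_force: 34.6
```

Call:
move_arm(steps=[[[0,0,0],[7,35,0],1],[[0,0,0],[7,35,0],1],[[0,0,0],[7,35,0],1],[[0,0,0],[7,35,0],1],[[0,0,0],[7,35,0],1]])

```text
time: 12.32
ee_pos: [578.8, -182.0, 147.4]
orientation: [0.996, -0.088, 0.0, -0.0]
ft_force: [0.2, -0.3, -0.4]
width: 0.316
gripper_force: 34.6
```

Call:
move_arm(steps=[[[0,0,0],[7,35,0],1],[[0,0,0],[7,35,0],1],[[0,0,0],[7,35,0],1],[[0,0,0],[7,35,0],1],[[0,0,0],[7,30,0],1]])

```text
time: 12.73
ee_pos: [583.2, -356.3, 147.3]
orientation: [0.996, -0.089, 0.0, 0.0]
ft_force: [1.2, 0.3, -0.7]
width: 0.313
gripper_force: 34.6
```

Call:
move_arm(steps=[[[0,0,0],[4,22,0],1],[[0,0,0],[0,0,0],1],[[0,0,0],[0,0,0],1],[[0,0,0],[0,0,0],1],[[0,0,0],[0,0,0],1]])

```text
time: 13.15
ee_pos: [583.4, -374.8, 146.6]
orientation: [0.996, -0.088, -0.0, -0.0]
ft_force: [0.4, 0.1, -1.1]
width: 0.314
gripper_force: 34.6
```

```bash
python3 -c "
from h import *
to(584,-376.5,22);c,im=look('w6');m=mask(im,'pink',100,30)
for r in (235,240,250,260,270,280): x=np.nonzero(m[r])[0];print(r,x[0],x[-1]) if len(x) else 0"
```

```text
at [ 583.4 -374.8  146.6] yaw 0.176 tool shift [  0.9   1.7 124.6] F [ 0.4  0.1 -1.1] w 0.31 34.6426266990602
235 272 367
240 272 367
250 287 366
```

View pics/w6.png

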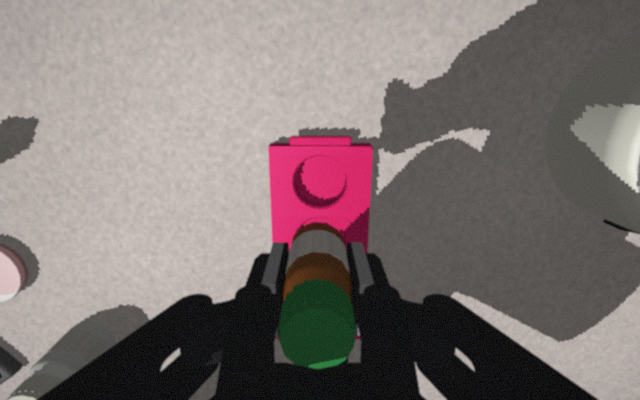

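The vial hangs upright; far narrow well rim centre at (320,181).

```bash
python3 -c "
from h import *
c=manip.get_calibration('wrist');print(onplane(c,[(320,181)],18))"
```

```text
[[ 584.9 -376.7   18. ]]
```

Call:
move_arm(steps=[[[0,0,0],[3,1.5,20],1],[[0,0,0],[0,0,32],1],[[0,0,0],[0,0,32],1],[[0,0,0],[0,0,24],1],[[0,0,0],[0,0,11],1]])

```text
time: 13.62
ee_pos: [584.4, -375.3, 23.8]
orientation: [0.996, -0.088, -0.002, -0.002]
ft_force: [0.6, 1.4, -0.6]
width: 0.313
gripper_force: 34.6
```

Call:
move_arm(steps=[[[0,0,0],[0,0,0],1],[[0,0,0],[0,0,0],1],[[0,0,0],[0,0,1],1],[[0,0,0],[0,0,0],1],[[0,0,0],[0,0,0],1]])

```text
time: 14.03
ee_pos: [587.3, -379.0, 28.2]
orientation: [0.996, -0.088, 0.001, 0.001]
ft_force: [-0.0, -0.4, -0.6]
width: 0.315
gripper_force: 34.6
```

Call:
move_arm(steps=[[[0,0,0],[0,0,1],1],[[0,0,0],[0,0,0],1],[[0,0,0],[0,0,0],1],[[0,0,0],[0,0,0],1],[[0,0,0],[0,0,0],1]])

```text
time: 14.45
ee_pos: [586.3, -378.3, 25.4]
orientation: [0.996, -0.089, -0.0, -0.0]
ft_force: [0.4, -0.0, -0.7]
width: 0.315
gripper_force: 34.6
```

Call:
move_arm(steps=[[[0,0,0],[0,0,1],1],[[0,0,0],[0,0,0.5],1],[[0,0,0],[0,0,0],1],[[0,0,0],[0,0,0],1],[[0,0,0],[0,0,0],1]])

```text
time: 14.87
ee_pos: [586.2, -378.3, 23.8]
orientation: [0.996, -0.088, -0.0, -0.0]
ft_force: [0.6, -0.1, 0.1]
width: 0.312
gripper_force: 34.6
```

Call:
move_arm(steps=[[[0,0,0],[0,0,1],1],[[0,0,0],[0,0,0],1],[[0,0,0],[0,0,0],1],[[0,0,0],[0,0,0],1],[[0,0,0],[0,0,0],1]])

```text
time: 15.28
ee_pos: [586.3, -378.3, 22.9]
orientation: [0.996, -0.088, -0.0, -0.0]
ft_force: [0.2, 0.6, 0.3]
width: 0.317
gripper_force: 34.6
```

Call:
move_arm(steps=[[[0,0,0],[0,0,1],1],[[0,0,0],[0,0,0],1],[[0,0,0],[0,0,0],1],[[0,0,0],[0,0,0],1],[[0,0,0],[0,0,0],1]])

```text
time: 15.7
ee_pos: [586.4, -378.4, 22.0]
orientation: [0.996, -0.088, 0.0, 0.0]
ft_force: [-0.7, -0.4, 1.0]
width: 0.314
gripper_force: 34.7
```

Call:
move_arm(steps=[[[0,0,0],[0,0,0.7],1],[[0,0,0],[0,0,0],1],[[0,0,0],[0,0,0],1],[[0,0,0],[0,0,0],1],[[0,0,0],[0,0,0],1]])

```text
time: 16.12
ee_pos: [586.5, -378.4, 22.0]
orientation: [0.996, -0.088, 0.0, 0.0]
ft_force: [-0.7, 1.1, 6.4]
width: 0.318
gripper_force: 35.3
```

Call:
move_arm(steps=[[[0,0,0],[0,0,0],0.1],[[0,0,0],[0,0,0],-1],[[0,0,0],[0,0,0],-1],[[0,0,0],[0,0,0],-1],[[0,0,0],[0,0,0],-1]])

```text
time: 16.53
ee_pos: [586.2, -378.2, 20.9]
orientation: [0.996, -0.088, -0.0, -0.0]
ft_force: [0.5, 0.5, 0.9]
width: 0.978
gripper_force: 0.0
```

Call:
move_arm(steps=[[[0,0,0],[0,0,-8],-1],[[0,0,0],[0,0,-25],-1],[[0,0,0],[0,0,-35],-1],[[0,0,0],[0,0,-35],-1],[[0,0,0],[0,0,-27],-1]])

```text
time: 16.95
ee_pos: [586.9, -378.8, 154.5]
orientation: [0.996, -0.088, 0.001, 0.001]
ft_force: [0.2, 0.1, 0.7]
width: 0.998
gripper_force: 0.0
```

```bash
python3 -c "
from h import *
to(657,-108,150)"
```

```text
at [ 586.9 -378.8  154.5] yaw 0.177 tool shift [  21.3 -278.9    4.2] F [0.2 0.1 0.7] w 1.0 0.0
```

Call:
move_arm(steps=[[[0,0,0],[2,-30,0],-1],[[0,0,0],[2,-30,0],-1],[[0,0,0],[2,-30,0],-1],[[0,0,0],[2,-30,0],-1],[[0,0,0],[3,-30,0],-1]])

```text
time: 17.37
ee_pos: [623.6, -231.3, 152.0]
orientation: [0.996, -0.089, 0.0, 0.0]
ft_force: [-0.4, 0.2, -0.6]
width: 1.005
gripper_force: 0.0
```

Call:
move_arm(steps=[[[0,0,0],[2,-30,0],-1],[[0,0,0],[2,-30,0],-1],[[0,0,0],[2,-30,0],-1],[[0,0,0],[2,-25,0],-1],[[0,0,0],[2,-13,0],-1]])

```text
time: 17.78
ee_pos: [656.3, -105.2, 151.8]
orientation: [0.996, -0.088, 0.0, -0.001]
ft_force: [0.4, -0.6, 0.1]
width: 0.996
gripper_force: 0.0
```

Call:
move_arm(steps=[[[0,0,0],[0,0,0],-1],[[0,0,0],[0,0,0],-1],[[0,0,0],[0,0,0],-1],[[0,0,0],[0,0,0],-1],[[0,0,0],[0,0,0],-1]])

```text
time: 18.2
ee_pos: [655.7, -109.9, 151.2]
orientation: [0.996, -0.089, -0.0, 0.0]
ft_force: [-0.3, -1.2, 0.4]
width: 0.998
gripper_force: 0.0
```

```bash
python3 -c "
from h import *
to(657,-108,15);c,im=look('w7');caps(c,im,[('violet',62)])
cv2.imwrite('pics/s7.png',np.vstack([im[100:300,150:470],manip.snapshot('scene')[200:400,130:450]]))"
```

```text
at [ 655.7 -109.9  151.2] yaw 0.179 tool shift [  1.   -2.1 136.2] F [-0.3 -1.2  0.4] w 1.0 0.0
violet [312.  193.9] [300 181  25  28 518] [ 659.4 -106.2]
```

View pics/s7.png

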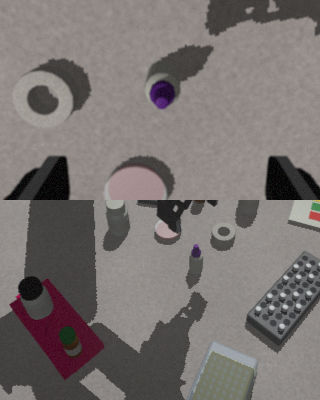

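Top half (wrist): dropper cap at crop (162,94), bench clear around it (roll at (43,98), dish at (135,188)). Bottom half: black bottle and green vial stand upright in the pink tray.

Call:
move_arm(steps=[[[0,0,0],[3,-3.5,25],-1],[[0,0,0],[0,0,38],-1],[[0,0,0],[0,0,35],-1],[[0,0,0],[0,0,25],-1],[[0,0,0],[0,0,13],-1]])

```text
time: 18.72
ee_pos: [656.9, -105.3, 11.5]
orientation: [0.996, -0.089, -0.003, -0.0]
ft_force: [-0.7, -0.6, 0.2]
width: 0.998
gripper_force: 0.0
```

Call:
move_arm(steps=[[[0,0,0],[0,0,0],-0.8],[[0,0,0],[0,0,0],1],[[0,0,0],[0,0,0],1],[[0,0,0],[0,0,0],1],[[0,0,0],[0,0,0],1]], force=30)

```text
time: 19.13
ee_pos: [661.0, -105.8, 17.2]
orientation: [0.996, -0.088, 0.002, 0.0]
ft_force: [-1.7, -1.4, 0.2]
width: 0.333
gripper_force: 0.1
```

Call:
move_arm(steps=[[[0,0,0],[0,0,0],1],[[0,0,0],[0,0,0],1],[[0,0,0],[0,0,0],1],[[0,0,0],[0,0,0],1],[[0,0,0],[0,0,0],1]])

```text
time: 19.55
ee_pos: [661.0, -105.9, 17.2]
orientation: [0.996, -0.088, 0.002, 0.0]
ft_force: [-0.2, -0.4, 7.0]
width: 0.319
gripper_force: 29.4
```

Call:
move_arm(steps=[[[0,0,0],[0,0,-10],1],[[0,0,0],[0,0,-25],1],[[0,0,0],[0,0,-35],1],[[0,0,0],[0,0,-35],1],[[0,0,0],[0,0,-25],1]])

```text
time: 19.97
ee_pos: [660.4, -105.5, 149.1]
orientation: [0.996, -0.088, 0.002, 0.0]
ft_force: [0.7, 0.0, -0.7]
width: 0.315
gripper_force: 29.7
```

```bash
python3 -c "
from h import *
to(531.7,-367.2,148)"
```

```text
at [ 660.4 -105.5  149.1] yaw 0.177 tool shift [-80.6 280.2   0.9] F [ 0.7  0.  -0.7] w 0.32 29.711127940099686
```

Call:
move_arm(steps=[[[0,0,0],[-8,28,0],1],[[0,0,0],[-8,30,0],1],[[0,0,0],[-8,30,0],1],[[0,0,0],[-8,30,0],1],[[0,0,0],[-8,30,0],1]])

```text
time: 20.38
ee_pos: [593.3, -245.0, 146.2]
orientation: [0.996, -0.088, 0.0, 0.0]
ft_force: [0.4, -0.6, -0.7]
width: 0.319
gripper_force: 29.7
```

Call:
move_arm(steps=[[[0,0,0],[-8,30,0],1],[[0,0,0],[-8,30,0],1],[[0,0,0],[-8,30,0],1],[[0,0,0],[-8,27,0],1],[[0,0,0],[-7,15,0],1]])

```text
time: 20.8
ee_pos: [531.3, -370.2, 146.2]
orientation: [0.996, -0.089, 0.0, 0.001]
ft_force: [0.6, -0.0, -1.3]
width: 0.315
gripper_force: 29.7
```

Call:
move_arm(steps=[[[0,0,0],[0,0,15],1],[[0,0,0],[0,0,15],1],[[0,0,0],[0,0,10],1],[[0,0,0],[0,0,0],1],[[0,0,0],[0,0,0],1]])

```text
time: 21.22
ee_pos: [532.2, -366.5, 105.0]
orientation: [0.996, -0.088, -0.001, -0.0]
ft_force: [0.2, 0.7, -0.4]
width: 0.313
gripper_force: 29.7
```

```bash
python3 -c "
from h import *
to(533.3,-367.5,22);look('w8')"
```

```text
at [ 532.2 -366.5  105. ] yaw 0.177 tool shift [ 1.4  0.8 83. ] F [ 0.2  0.7 -0.4] w 0.31 29.724916415289044
```

View pics/w8.png

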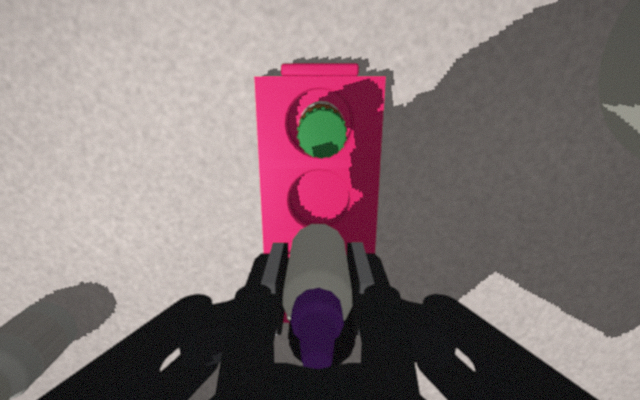

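Green vial stands in the far well (321,131); the near narrow well is at (321,197), in line with the held dropper.

Call:
move_arm(steps=[[[0,0,0],[1.5,1,15],1],[[0,0,0],[0,0,22],1],[[0,0,0],[0,0,20],1],[[0,0,0],[0,0,12],1],[[0,0,0],[0,0,8],1]])

```text
time: 21.68
ee_pos: [533.7, -367.9, 27.4]
orientation: [0.996, -0.088, -0.0, -0.0]
ft_force: [0.1, -0.2, -0.3]
width: 0.315
gripper_force: 29.7
```

Call:
move_arm(steps=[[[0,0,0],[0,0,0],1],[[0,0,0],[0,0,1],1],[[0,0,0],[0,0,0],1],[[0,0,0],[0,0,0],1],[[0,0,0],[0,0,0],1]])

```text
time: 22.1
ee_pos: [534.3, -368.9, 28.2]
orientation: [0.996, -0.089, 0.001, 0.0]
ft_force: [-0.0, 0.1, -0.7]
width: 0.316
gripper_force: 29.7
```

Call:
move_arm(steps=[[[0,0,0],[0,0,1],1],[[0,0,0],[0,0,0],1],[[0,0,0],[0,0,0],1],[[0,0,0],[0,0,0],1],[[0,0,0],[0,0,0],1]])

```text
time: 22.52
ee_pos: [533.7, -368.4, 26.2]
orientation: [0.996, -0.088, -0.0, -0.0]
ft_force: [0.2, -0.0, -0.0]
width: 0.314
gripper_force: 29.7
```

Call:
move_arm(steps=[[[0,0,0],[0,0,1],1],[[0,0,0],[0,0,1],1],[[0,0,0],[0,0,0.7],1],[[0,0,0],[0,0,0],1],[[0,0,0],[0,0,0],1]])

```text
time: 22.93
ee_pos: [533.6, -368.3, 23.3]
orientation: [0.996, -0.088, -0.0, -0.0]
ft_force: [-0.5, 0.0, -0.4]
width: 0.318
gripper_force: 29.7
```

Call:
move_arm(steps=[[[0,0,0],[0,0,0.7],1],[[0,0,0],[0,0,0],1],[[0,0,0],[0,0,0],1],[[0,0,0],[0,0,0],1],[[0,0,0],[0,0,0],1]])

```text
time: 23.35
ee_pos: [533.7, -368.4, 22.8]
orientation: [0.996, -0.088, 0.0, -0.0]
ft_force: [-0.1, 0.5, -0.5]
width: 0.31
gripper_force: 29.7
```

Call:
move_arm(steps=[[[0,0,0],[0,0,0.7],1],[[0,0,0],[0,0,0],1],[[0,0,0],[0,0,0],1],[[0,0,0],[0,0,0],1],[[0,0,0],[0,0,0],1]])

```text
time: 23.77
ee_pos: [533.7, -368.4, 22.1]
orientation: [0.996, -0.088, -0.0, -0.0]
ft_force: [0.4, 0.3, -0.5]
width: 0.314
gripper_force: 29.7
```

Call:
move_arm(steps=[[[0,0,0],[0,0,0.7],1],[[0,0,0],[0,0,0],1],[[0,0,0],[0,0,0],1],[[0,0,0],[0,0,0],1],[[0,0,0],[0,0,0],1]])

```text
time: 24.18
ee_pos: [533.7, -368.3, 21.4]
orientation: [0.996, -0.088, -0.0, -0.0]
ft_force: [0.1, -0.1, -0.1]
width: 0.32
gripper_force: 29.7
```

Call:
move_arm(steps=[[[0,0,0],[0,0,0.6],1],[[0,0,0],[0,0,0],1],[[0,0,0],[0,0,0],1],[[0,0,0],[0,0,0],1],[[0,0,0],[0,0,0],1]])

```text
time: 24.6
ee_pos: [533.7, -368.4, 21.2]
orientation: [0.996, -0.088, 0.0, -0.0]
ft_force: [-1.8, 1.1, 5.6]
width: 0.312
gripper_force: 30.2
```

Call:
move_arm(steps=[[[0,0,0],[0,0,0],0.1],[[0,0,0],[0,0,0],-1],[[0,0,0],[0,0,0],-1],[[0,0,0],[0,0,0],-1],[[0,0,0],[0,0,0],-1]])

```text
time: 25.02
ee_pos: [533.7, -368.3, 20.6]
orientation: [0.996, -0.088, -0.0, -0.0]
ft_force: [-0.0, 0.2, 0.9]
width: 0.984
gripper_force: 0.0
```

Call:
move_arm(steps=[[[0,0,0],[0,0,-8],-1],[[0,0,0],[0,0,-25],-1],[[0,0,0],[0,0,-35],-1],[[0,0,0],[0,0,-35],-1],[[0,0,0],[0,0,-27],-1]])

```text
time: 25.43
ee_pos: [534.3, -368.8, 154.0]
orientation: [0.996, -0.088, 0.001, 0.001]
ft_force: [1.0, -1.0, -0.0]
width: 0.999
gripper_force: 0.0
```

Call:
move_arm(steps=[[[0,0,-0.067],[0,0,0],-1],[[0,0,-0.067],[0,0,0],-1],[[0,0,0],[0,0,0],-1],[[0,0,0],[0,0,0],-1],[[0,0,0],[0,0,0],-1]])

```text
time: 25.85
ee_pos: [533.5, -368.2, 150.6]
orientation: [1.0, -0.023, -0.0, -0.0]
ft_force: [0.1, -0.9, 1.7]
width: 0.999
gripper_force: 0.0
```

```bash
python3 -c "
from h import *
to(658,110.2,145);c,im=look('w9');cv2.imwrite('pics/s9.png',manip.snapshot('scene')[200:400,100:420])"
```

```text
at [ 533.5 -368.2  150.6] yaw 0.045 tool shift [ 102.8 -483.5    5.8] F [ 0.1 -0.9  1.7] w 1.0 0.0
```

View pics/s9.png

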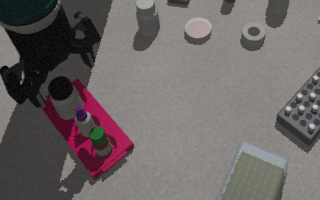

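The pink kit is complete: black (60,98), dropper (85,122) and green (100,142) stand upright in their wells. Now the orange bottle.

Call:
move_arm(steps=[[[0,0,0],[7,-30,0],-1],[[0,0,0],[7,-33,0],-1],[[0,0,0],[7,-33,0],-1],[[0,0,0],[7,-33,0],-1],[[0,0,0],[7,-33,0],-1]])

```text
time: 26.37
ee_pos: [575.6, -206.6, 150.4]
orientation: [1.0, -0.022, -0.0, -0.0]
ft_force: [0.3, 1.0, 0.8]
width: 1.002
gripper_force: 0.0
```

Call:
move_arm(steps=[[[0,0,0],[7,-33,0],-1],[[0,0,0],[7,-33,0],-1],[[0,0,0],[7,-33,0],-1],[[0,0,0],[7,-33,0],-1],[[0,0,0],[7,-33,0],-1]])

```text
time: 26.78
ee_pos: [617.8, -43.0, 150.5]
orientation: [1.0, -0.022, -0.0, -0.0]
ft_force: [-0.3, -0.2, 1.0]
width: 1.003
gripper_force: 0.0
```

Call:
move_arm(steps=[[[0,0,0],[7,-33,0],-1],[[0,0,0],[7,-33,0],-1],[[0,0,0],[7,-33,0],-1],[[0,0,0],[7,-33,0],-1],[[0,0,0],[5,-24,0],-1]])

```text
time: 27.2
ee_pos: [657.7, 112.7, 150.4]
orientation: [1.0, -0.022, -0.0, -0.0]
ft_force: [0.6, -0.1, -0.3]
width: 1.001
gripper_force: 0.0
```

Call:
move_arm(steps=[[[0,0,0],[0,0,0],-1],[[0,0,0],[0,0,0],-1],[[0,0,0],[0,0,0],-1],[[0,0,0],[0,0,0],-1],[[0,0,0],[0,0,0],-1]])

```text
time: 27.62
ee_pos: [657.2, 108.4, 150.7]
orientation: [1.0, -0.022, -0.0, 0.0]
ft_force: [-0.8, -0.4, -0.3]
width: 0.998
gripper_force: 0.0
```

```bash
python3 -c "
from h import *
to(658,110.2,17);c,im=look('w10');caps(c,im,[('orange',84)])"
```

```text
at [657.2 108.4 150.7] yaw 0.045 tool shift [  0.8  -1.9 133.7] F [-0.8 -0.4 -0.3] w 1.0 0.0
orange [122.6  31.1] [ 100    6   46   51 1263] [768.3 213.5]
orange [315.  204.3] [ 285  173   60   63 2932] [660.4 110.4]
orange [370.7 296.3] [358 287  31  26 377] [588.8  73.8]
```

Call:
move_arm(steps=[[[0,0,0],[1.5,-2,25],-1],[[0,0,0],[0,0,37],-1],[[0,0,0],[0,0,34],-1],[[0,0,0],[0,0,24],-1],[[0,0,0],[0,0,13],-1]])

```text
time: 28.08
ee_pos: [656.6, 110.6, 14.5]
orientation: [1.0, -0.022, -0.003, 0.0]
ft_force: [-0.1, -0.0, -0.3]
width: 0.997
gripper_force: 0.0
```

Call:
move_arm(steps=[[[0,0,0],[0,0,0],-0.8],[[0,0,0],[0,0,0],1],[[0,0,0],[0,0,0],1],[[0,0,0],[0,0,0],1],[[0,0,0],[0,0,0],1]], force=40)

```text
time: 28.5
ee_pos: [661.0, 111.6, 20.2]
orientation: [1.0, -0.022, 0.002, -0.0]
ft_force: [0.4, -0.2, 4.1]
width: 0.549
gripper_force: 41.7
```

Call:
move_arm(steps=[[[0,0,0],[0,0,0],1],[[0,0,0],[0,0,0],1],[[0,0,0],[0,0,0],1],[[0,0,0],[0,0,0],1],[[0,0,0],[0,0,0],1]])

```text
time: 28.92
ee_pos: [661.0, 111.7, 20.2]
orientation: [1.0, -0.022, 0.002, -0.0]
ft_force: [0.3, -0.5, 7.5]
width: 0.546
gripper_force: 42.0
```

Call:
move_arm(steps=[[[0,0,0],[0,0,-10],1],[[0,0,0],[0,0,-25],1],[[0,0,0],[0,0,-35],1],[[0,0,0],[0,0,-35],1],[[0,0,0],[0,0,-25],1]])

```text
time: 29.33
ee_pos: [659.8, 111.9, 151.6]
orientation: [1.0, -0.022, 0.001, -0.0]
ft_force: [0.4, 0.8, -1.1]
width: 0.551
gripper_force: 41.4
```

```bash
python3 -c "
from h import *
to(457,362,145)"
```

```text
at [659.8 111.9 151.6] yaw 0.043 tool shift [-213.4 -241.1    6.2] F [ 0.4  0.8 -1.1] w 0.55 41.40129648760194
```

Call:
move_arm(steps=[[[0,0,0],[-19,-22,0],1],[[0,0,0],[-22,-25,0],1],[[0,0,0],[-22,-25,0],1],[[0,0,0],[-22,-25,0],1],[[0,0,0],[-22,-25,0],1]])

```text
time: 29.75
ee_pos: [556.0, 239.1, 148.7]
orientation: [1.0, -0.022, 0.0, -0.0]
ft_force: [0.5, -0.3, -0.4]
width: 0.548
gripper_force: 41.4
```

Call:
move_arm(steps=[[[0,0,0],[-22,-25,0],1],[[0,0,0],[-22,-25,0],1],[[0,0,0],[-22,-25,0],1],[[0,0,0],[-22,-25,0],1],[[0,0,0],[-17,-19,0],1]])

```text
time: 30.17
ee_pos: [455.4, 363.3, 148.7]
orientation: [1.0, -0.021, -0.0, -0.0]
ft_force: [0.6, 0.3, -1.6]
width: 0.549
gripper_force: 41.4
```

Call:
move_arm(steps=[[[0,0,0],[0,0,15],1],[[0,0,0],[0,0,15],1],[[0,0,0],[0,0,10],1],[[0,0,0],[0,0,0],1],[[0,0,0],[0,0,0],1]])

```text
time: 30.58
ee_pos: [457.3, 361.1, 107.7]
orientation: [1.0, -0.022, -0.001, 0.0]
ft_force: [-0.0, -0.8, -1.3]
width: 0.547
gripper_force: 41.4
```

```bash
python3 -c "
from h import *
to(457,362,24);look('w11')"
```

```text
at [457.3 361.1 107.7] yaw 0.044 tool shift [-0.2 -0.9 83.7] F [-0.  -0.8 -1.3] w 0.55 41.369082699820865
```

View pics/w11.png

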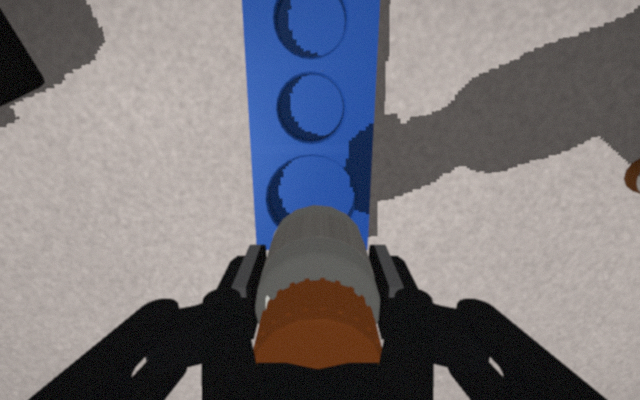

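The bottle hangs upright; blue wells at (311,107) and (310,20), wide around (311,197), slightly left of the tool's centre line.

```bash
python3 -c "
from h import *
c=manip.get_calibration('wrist');w=onplane(c,[(311,197),(311,107),(310,20)],18);print(w)
u=w[2]-w[0];u/=np.linalg.norm(u);print(u, w.mean(0)+u*np.array([-54,10,64])[:,None]-u*20/3)"
```

```text
[[458.6 366.6  18. ]
 [521.7 363.4  18. ]
 [573.9 361.5  18. ]]
[ 1. -0.  0.] [[457.5 366.5  18. ]
 [521.4 363.7  18. ]
 [575.3 361.3  18. ]]
```

Call:
move_arm(steps=[[[0,0,0],[1.5,-4.8,15],1],[[0,0,0],[0,0,22],1],[[0,0,0],[0,0,20],1],[[0,0,0],[0,0,13],1],[[0,0,0],[0,0,8],1]])

```text
time: 31.05
ee_pos: [459.5, 365.9, 29.2]
orientation: [1.0, -0.022, -0.0, 0.0]
ft_force: [-0.3, -0.1, -1.4]
width: 0.55
gripper_force: 41.4
```

Call:
move_arm(steps=[[[0,0,0],[0,0,0],1],[[0,0,0],[0,0,1],1],[[0,0,0],[0,0,0],1],[[0,0,0],[0,0,0],1],[[0,0,0],[0,0,0],1]])

```text
time: 31.47
ee_pos: [460.1, 366.8, 29.9]
orientation: [1.0, -0.022, 0.001, -0.001]
ft_force: [1.3, 0.4, -1.9]
width: 0.55
gripper_force: 41.4
```

Call:
move_arm(steps=[[[0,0,0],[0,0,1],1],[[0,0,0],[0,0,0],1],[[0,0,0],[0,0,0],1],[[0,0,0],[0,0,0],1],[[0,0,0],[0,0,0],1]])

```text
time: 31.88
ee_pos: [459.4, 366.4, 27.9]
orientation: [1.0, -0.022, 0.0, -0.0]
ft_force: [0.7, 0.1, -2.7]
width: 0.548
gripper_force: 41.4
```

Call:
move_arm(steps=[[[0,0,0],[0,0,1],1],[[0,0,0],[0,0,1],1],[[0,0,0],[0,0,0.5],1],[[0,0,0],[0,0,0],1],[[0,0,0],[0,0,0],1]])

```text
time: 32.3
ee_pos: [459.3, 366.3, 25.2]
orientation: [1.0, -0.022, -0.0, 0.0]
ft_force: [0.0, 0.1, -1.0]
width: 0.554
gripper_force: 41.4
```

Call:
move_arm(steps=[[[0,0,0],[0,0,0.7],1],[[0,0,0],[0,0,0],1],[[0,0,0],[0,0,0],1],[[0,0,0],[0,0,0],1],[[0,0,0],[0,0,0],1]])

```text
time: 32.72
ee_pos: [459.4, 366.3, 24.7]
orientation: [1.0, -0.022, 0.0, -0.0]
ft_force: [-0.0, -0.2, -1.8]
width: 0.551
gripper_force: 41.4
```

Call:
move_arm(steps=[[[0,0,0],[0,0,0.7],1],[[0,0,0],[0,0,0],1],[[0,0,0],[0,0,0],1],[[0,0,0],[0,0,0],1],[[0,0,0],[0,0,0],1]])

```text
time: 33.13
ee_pos: [459.4, 366.4, 24.2]
orientation: [1.0, -0.022, 0.0, -0.0]
ft_force: [-1.9, -0.2, 4.5]
width: 0.548
gripper_force: 41.7
```

Call:
move_arm(steps=[[[0,0,0],[0,0,0],-0.3],[[0,0,0],[0,0,0],-1],[[0,0,0],[0,0,0],-1],[[0,0,0],[0,0,0],-1],[[0,0,0],[0,0,0],-1]])

```text
time: 33.55
ee_pos: [459.4, 366.3, 23.9]
orientation: [1.0, -0.022, -0.0, -0.0]
ft_force: [-0.8, -0.2, 0.5]
width: 0.999
gripper_force: 0.0
```

Call:
move_arm(steps=[[[0,0,0],[0,0,-8],-1],[[0,0,0],[0,0,-25],-1],[[0,0,0],[0,0,-35],-1],[[0,0,0],[0,0,-35],-1],[[0,0,0],[0,0,-22],-1]])

```text
time: 33.97
ee_pos: [460.4, 367.1, 152.8]
orientation: [1.0, -0.022, 0.002, -0.001]
ft_force: [1.5, 0.4, 0.4]
width: 0.996
gripper_force: 0.0
```

Call:
move_arm(steps=[[[0,0,0],[10,27,0],-1],[[0,0,0],[11,31,0],-1],[[0,0,0],[11,31,0],-1],[[0,0,0],[11,31,0],-1],[[0,0,0],[11,31,0],-1]])

```text
time: 34.38
ee_pos: [507.0, 211.8, 149.7]
orientation: [1.0, -0.021, 0.0, -0.0]
ft_force: [-0.2, 0.5, 0.1]
width: 0.998
gripper_force: 0.0
```

Call:
move_arm(steps=[[[0,0,0],[11,31,0],-1],[[0,0,0],[11,31,0],-1],[[0,0,0],[11,31,0],-1],[[0,0,0],[11,31,0],-1],[[0,0,0],[8,21,0],-1]])

```text
time: 34.8
ee_pos: [553.2, 63.3, 149.6]
orientation: [1.0, -0.022, 0.001, 0.0]
ft_force: [0.0, 0.8, -0.0]
width: 1.001
gripper_force: 0.0
```

Call:
move_arm(steps=[[[0,0,0],[0,0,0],-1],[[0,0,0],[0,0,0],-1],[[0,0,0],[0,0,0],-1],[[0,0,0],[0,0,0],-1],[[0,0,0],[0,0,0],-1]])

```text
time: 35.22
ee_pos: [552.0, 67.2, 149.0]
orientation: [1.0, -0.021, -0.0, -0.0]
ft_force: [-0.4, 0.2, 0.9]
width: 1.0
gripper_force: 0.0
```

```bash
python3 -c "
from h import *
to(552.3,65.5,16.5);c,im=look('w12');caps(c,im,[('yellow',65),('red',65)])
im=manip.snapshot('scene');h=cv2.cvtColor(im,cv2.COLOR_BGR2HSV);print(blobs(mask(im,'orange',100,40),60))"
```

```text
at [552.   67.2 149. ] yaw 0.042 tool shift [  0.4   1.7 132.5] F [-0.4  0.2  0.9] w 1.0 0.0
yellow [321.3 199.8] [ 303  180   37   40 1158] [552.3  64.9]
red [262.3 311.8] [246 291  35  40 930] [461.1 115. ]
[(array([363.4, 101.2]), array([357,  95,  14,  14, 172], dtype=int32)), (array([201.6, 344.7]), array([193, 337,  16,  13,  86], dtype=int32))]
```

Call:
move_arm(steps=[[[0,0,0],[0,2,25],-1],[[0,0,0],[0,0,37],-1],[[0,0,0],[0,0,34],-1],[[0,0,0],[0,0,23],-1],[[0,0,0],[0,0,13],-1]])

```text
time: 35.73
ee_pos: [550.2, 64.6, 14.1]
orientation: [1.0, -0.021, -0.002, -0.0]
ft_force: [-0.3, -0.4, -0.4]
width: 0.998
gripper_force: 0.0
```

Call:
move_arm(steps=[[[0,0,0],[0,0,0],-0.8],[[0,0,0],[0,0,0],1],[[0,0,0],[0,0,0],1],[[0,0,0],[0,0,0],1],[[0,0,0],[0,0,0],1]], force=35)

```text
time: 36.15
ee_pos: [553.6, 64.1, 18.3]
orientation: [1.0, -0.022, 0.001, -0.0]
ft_force: [0.7, -0.2, 0.6]
width: 0.335
gripper_force: 0.0
```

Call:
move_arm(steps=[[[0,0,0],[0,0,0],1],[[0,0,0],[0,0,0],1],[[0,0,0],[0,0,0],1],[[0,0,0],[0,0,0],1],[[0,0,0],[0,0,0],1]])

```text
time: 36.57
ee_pos: [553.5, 64.1, 18.4]
orientation: [1.0, -0.022, 0.001, -0.0]
ft_force: [-1.1, 0.5, 6.6]
width: 0.315
gripper_force: 34.4
```

Call:
move_arm(steps=[[[0,0,0],[0,0,-10],1],[[0,0,0],[0,0,-25],1],[[0,0,0],[0,0,-35],1],[[0,0,0],[0,0,-35],1],[[0,0,0],[0,0,-25],1]])

```text
time: 36.98
ee_pos: [553.2, 64.0, 150.6]
orientation: [1.0, -0.022, 0.002, -0.0]
ft_force: [0.8, 0.2, -0.3]
width: 0.312
gripper_force: 34.7
```

```bash
python3 -c "
from h import *
to(575,361.5,148)"
```

```text
at [553.2  64.  150.6] yaw 0.043 tool shift [   8.9 -298.2    2.7] F [ 0.8  0.2 -0.3] w 0.31 34.70427439897321
```

Call:
move_arm(steps=[[[0,0,0],[1,-28,0],1],[[0,0,0],[1,-31,0],1],[[0,0,0],[1,-31,0],1],[[0,0,0],[1,-31,0],1],[[0,0,0],[1,-31,0],1]])

```text
time: 37.4
ee_pos: [563.8, 216.9, 148.2]
orientation: [1.0, -0.022, 0.0, -0.0]
ft_force: [0.1, -0.3, -0.3]
width: 0.313
gripper_force: 34.7
```

Call:
move_arm(steps=[[[0,0,0],[1,-31,0],1],[[0,0,0],[1,-31,0],1],[[0,0,0],[1,-31,0],1],[[0,0,0],[1,-31,0],1],[[0,0,0],[1,-22,0],1]])

```text
time: 37.82
ee_pos: [575.0, 364.1, 148.0]
orientation: [1.0, -0.021, 0.0, -0.001]
ft_force: [1.1, -0.3, -0.3]
width: 0.312
gripper_force: 34.7
```

Call:
move_arm(steps=[[[0,0,0],[0,0,15],1],[[0,0,0],[0,0,15],1],[[0,0,0],[0,0,10],1],[[0,0,0],[0,0,0],1],[[0,0,0],[0,0,0],1]])

```text
time: 38.23
ee_pos: [574.7, 360.8, 106.8]
orientation: [1.0, -0.022, -0.001, 0.0]
ft_force: [0.6, -0.3, 0.1]
width: 0.319
gripper_force: 34.7
```

```bash
python3 -c "
from h import *
to(576.2,361.5,22);c,im=look('w13')
m=mask(im,'blue',100,30)
for r in (150,170,190,210,230): x=np.nonzero(m[r])[0];x=x[(x>200)&(x<450)];w=onplane(c,[(x[0],r),(x[-1],r)],18);print(r,x[0],x[-1],w[:,:2].ravel(),w.mean(0)[:2])"
```

```text
at [574.7 360.8 106.8] yaw 0.044 tool shift [ 1.6 -0.8 84.8] F [ 0.6 -0.3  0.1] w 0.32 34.723982425639406
150 282 353 [610.6 384.  608.5 335.3] [609.5 359.6]
170 259 377 [597.2 401.2 593.6 318.6] [595.4 359.9]
190 260 376 [582.6 401.9 579.  319.2] [580.8 360.5]
210 261 376 [567.4 402.6 563.7 319.1] [565.6 360.8]
230 262 374 [551.6 403.3 548.  320.4] [549.8 361.9]
```

Call:
move_arm(steps=[[[0,0,0],[1.5,0,15],1],[[0,0,0],[0,0,22],1],[[0,0,0],[0,0,20],1],[[0,0,0],[0,0,13],1],[[0,0,0],[0,0,9],1]])

```text
time: 38.7
ee_pos: [576.6, 360.8, 27.3]
orientation: [1.0, -0.022, -0.0, 0.0]
ft_force: [-0.0, 1.2, -1.2]
width: 0.313
gripper_force: 34.7
```

Call:
move_arm(steps=[[[0,0,0],[0,0,0],1],[[0,0,0],[0,0,1],1],[[0,0,0],[0,0,0],1],[[0,0,0],[0,0,0],1],[[0,0,0],[0,0,0],1]])

```text
time: 39.12
ee_pos: [577.5, 361.7, 28.1]
orientation: [1.0, -0.022, 0.001, -0.0]
ft_force: [0.4, 0.3, -1.1]
width: 0.316
gripper_force: 34.7
```

Call:
move_arm(steps=[[[0,0,0],[0,0,1],1],[[0,0,0],[0,0,0],1],[[0,0,0],[0,0,0],1],[[0,0,0],[0,0,0],1],[[0,0,0],[0,0,0],1]])

```text
time: 39.53
ee_pos: [576.8, 361.2, 25.9]
orientation: [1.0, -0.022, -0.0, -0.0]
ft_force: [-0.7, -0.1, -1.2]
width: 0.314
gripper_force: 34.7
```

Call:
move_arm(steps=[[[0,0,0],[0,0,1],1],[[0,0,0],[0,0,1],1],[[0,0,0],[0,0,0.5],1],[[0,0,0],[0,0,0],1],[[0,0,0],[0,0,0],1]])

```text
time: 39.95
ee_pos: [576.7, 361.2, 23.3]
orientation: [1.0, -0.022, -0.0, -0.0]
ft_force: [-1.1, 0.7, -1.3]
width: 0.312
gripper_force: 34.7
```

Call:
move_arm(steps=[[[0,0,0],[0,0,0.7],1],[[0,0,0],[0,0,0],1],[[0,0,0],[0,0,0],1],[[0,0,0],[0,0,0],1],[[0,0,0],[0,0,0],1]])

```text
time: 40.37
ee_pos: [576.8, 361.3, 22.8]
orientation: [1.0, -0.022, 0.0, -0.0]
ft_force: [-0.3, -0.4, -0.6]
width: 0.311
gripper_force: 34.7
```

Call:
move_arm(steps=[[[0,0,0],[0,0,0.7],1],[[0,0,0],[0,0,0],1],[[0,0,0],[0,0,0],1],[[0,0,0],[0,0,0],1],[[0,0,0],[0,0,0],1]])

```text
time: 40.78
ee_pos: [576.9, 361.3, 22.5]
orientation: [1.0, -0.022, 0.0, -0.0]
ft_force: [-1.3, -1.5, 5.4]
width: 0.312
gripper_force: 35.2
```

Contact. Release, rise and move back off the view.

Call:
move_arm(steps=[[[0,0,0],[0,0,0],0.1],[[0,0,0],[0,0,0],-1],[[0,0,0],[0,0,0],-1],[[0,0,0],[0,0,0],-1],[[0,0,0],[0,0,0],-1]])

```text
time: 41.2
ee_pos: [576.7, 361.2, 21.8]
orientation: [1.0, -0.022, -0.0, 0.0]
ft_force: [-0.3, 0.4, 0.3]
width: 0.986
gripper_force: 0.0
```

Call:
move_arm(steps=[[[0,0,0],[0,0,-8],-1],[[0,0,0],[0,0,-25],-1],[[0,0,0],[0,0,-35],-1],[[0,0,0],[0,0,-35],-1],[[0,0,0],[0,0,-32],-1]])

```text
time: 41.62
ee_pos: [576.8, 361.3, 159.4]
orientation: [1.0, -0.022, 0.0, -0.0]
ft_force: [0.1, 0.3, 0.1]
width: 1.001
gripper_force: 0.0
```

Call:
move_arm(steps=[[[0,0,0],[-10,20,-20],-1],[[0,0,0],[-20,30,-15],-1],[[0,0,0],[-20,30,0],-1],[[0,0,0],[-10,15,0],-1],[[0,0,0],[0,0,0],-1]])

```text
time: 42.03
ee_pos: [509.6, 266.0, 192.9]
orientation: [1.0, -0.022, -0.001, 0.001]
ft_force: [-0.9, 0.1, -0.4]
width: 1.001
gripper_force: 0.0
```

```bash
python3 -c "
from h import *
a=manip.snapshot('scene')[70:390,120:430];b=manip.snapshot('side')[140:340,200:420]
o=np.zeros((400,800,3),np.uint8);o[:400,:388]=cv2.resize(a,(388,400));o[:366,395:798]=cv2.resize(b,(403,366))
cv2.imwrite('pics/fin.png',cv2.convertScaleAbs(o,alpha=1.4))"
```

```text
(no output)
```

View pics/fin.png

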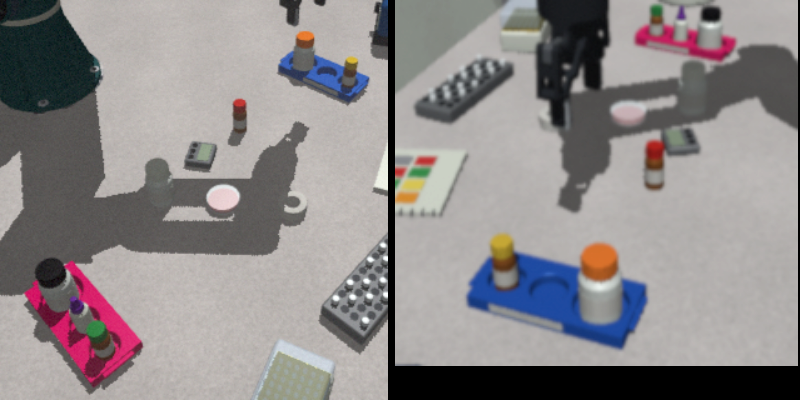

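Both views show all five items upright in their wells. In the left view these are pink (53,285), (80,315), (100,340) and blue (304,50), (350,73). The red vial (240,115) and white bottle (158,182) still stand where they were.

```bash
python3 -c "
from cell import manip
print(manip.close_job())"
```

```text
the job is handed in; nothing more can be done
None
```

Both kits are made up and the job is handed in at about 42 s: in the final pictures all five items stand upright in their assigned wells, and the red-capped vial and white-capped bottle stand where they were.

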